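# Shoot and clear the sample plate at the inspection microscope

## Robot

A 6-joint arm with a two-finger parallel gripper is mounted at the origin on the work surface. World frame = base frame: x ahead of the robot, y to its left, z up, the work surface at z = 0. Lengths are in m, angles in degrees, forces in N, time in s.
With the tool pointing down it reaches from about 0.375 to 0.75 m from the base axis. Payload 9 kg.
Tool frame: the origin (TCP) lies where the fingers leave the gripper's body, on its centre line; the fingertips stand 73 mm ahead of it and the grasp point (between the pads) lies 54 mm ahead of it (robot.tip_reach is the distance from the TCP to the fingertips, in m); z points along the fingers, y is the line along which they close (so a half turn about z gives the same grasp; the last joint's range is limited). The gripper opens to 85 mm and grips with 20 to 120 N. Pads are 22 mm wide; open, the fingers measure 114 mm over their backs; the gripper's body (76 mm by 85 mm) begins 54 mm behind the grasp point. The pads swing forward as they close: fully open they stand 13 mm farther back than shut.
Start: joints at [-12.473, 5.964, 5.575, 89.605, 0, 77.527], TCP at [0.6, 0, 0.304] pointing down, gripper open.
Joint ranges: [-171.21, 171.21], [-48.23, 106.86], [-62.78, 66.21], [-105.2, 120.99], [-86.42, 89.51], [-180, 180]. Speed limits (degrees/s): [127.2, 127.2, 147.25, 180, 180, 180].

## Interface

Orientations are given as [roll, pitch, yaw] about the fixed x, y, z axes, in that order (R = Rz(yaw) Ry(pitch) Rx(roll)).
In Python, from plant import robot gives the robot as it stands. Calls block until the motion is done:
- robot.move_pose(position, orientation): joint-space move of the TCP to a pose.
- robot.line_to(position, vel=0.15, rotation=None, guard=None): straight line of the TCP; rotation=None keeps the orientation; vel is the mean speed in m/s. With guard (N) it stops when the force on the tool has changed by that much, and returns True; else False.
- robot.goto_joints(angles): joint-space move.
- robot.set_gripper(opening): finger opening in m; the grip force is fixed at half the most; returns when the fingers have stopped.
- robot.pause(seconds).
- robot.ik(position, orientation): joint angles nearest the present ones, or None.
- robot.observe(): the state.
- robot.grab_frame(name): name is "scene" or "side" or "wrist"; returns the picture (420x560x3 uint8, blue, green, red); there is no depth.
- robot.get_calibration(name): a dict with "vertical_fov" (degrees; the focal length in pixels is half the picture's height over the tangent of half this angle, whatever the lens; pixels are square), "cx", "cy" (the principal point, pixels), "rvec" (rotation vector, rad) and "tvec" (3), from world to camera coordinates, as OpenCV has them. Camera axes: x right, y down, z forward; pixel columns grow to the right and rows downward; lengths in m; the calibration is good to about 2 mm. The wrist camera is an equidistant fisheye: a pixel r from the principal point sees the ray r / f radians off the axis. A picture is of the moment at which its call begins: read the wrist's pose just before it. get_calibration takes no time and is no camera call; for the wrist camera it gives the pose at the moment of the call.
A pose or a line that the arm cannot do raises robot.IKError and nothing moves.
- robot.job_done(): hands the job in; it is judged then, once.
The state is a dict: "time": time; "q": joint angles; "qvel": joint speeds; "joint_torque": joint torques, N m; "tool_pos": TCP position; "tcp_rot": TCP orientation; "ft_force": force on the tool from outside, world axes, zero at the start; "torque": the same for the moment, N m; "gripper_width": finger opening in m; "gripper_force": force on a finger pad.
Only numpy, scipy, OpenCV 4.12 (cv2) and the standard library are available. Lean on these libraries where they do the work, as an engineer would, in place of code of your own. Each camera call takes 0.05 s, during which the arm holds its last target. There are 200 camera calls.

## Task

Take the last picture of the blue-framed plate: with the plate still standing in the microscope's stage, push the red spring plunger of the shutter release right down to its stop, keep it there for a full second, and let it come back up. Then slide the blue-framed plate up out of the stage slot and stand it fully home and centred in the slot of the green stand, without letting it drop. Leave the grey-framed plate in the red stand, the bottle and the lens where they are.

Things in the scene. Friction and masses are not known exactly. Their poses are not given: they have to be found in the camera images.
- plunger (a joint): travel of the red plunger, m: 0 = up, 0.020 = down on its stop; a spring pushes it up with about 4 N at the top and 10 N at the stop
- plunger_top (a point): centre of the top face of the red mushroom head (52 diameter) of the shutter release, a black pedestal 90 in diameter fixed to the table; 100 above the table when up, moves straight down when pressed
- stage_seat (a point): floor of the stage slot, at its middle, 20 above the table. Slot 14 wide (own y), 100 long (own x, ends open), between white cheeks 12 thick with tops 50 above the table. The lens (blue) faces it from own +y, 80 away; the black tube behind is up to 62 in diameter, its top 131 above the table. Stage and microscope are one fixed piece
- green_stand_seat (a point): floor of the green stand's slot, at its middle, 20 above the table. Slot: 16 wide (own y), 100 long (own x, open ends), between cheeks 8 thick; straight walls up to 46 above the table, then lips flaring outward to a mouth about 30 wide at 61 above the table. Stand foot 120 (x) x 75 (y), fixed to the table
- red_stand_seat (a point): the same point of the red stand, of the same shape, fixed; the grey-framed plate stands in it. The red and green stands may stand either way round
- blue_plate: sample plate: blue metal frame around a glass pane with a brass disc in it, 100 wide (own x) x 10 thick (own y) x 130 tall (own z), 0.15 to 0.3 kg; origin at the centre of its lower edge, so its upper edge is 130 above the origin; starts upright in the stage slot; the lower 30 is in the slot
- grey_plate: bystander: the same plate with a grey frame and copper disc, upright in the red stand; 100 wide (own x) x 10 thick (own y) x 130 tall (own z), 0.15 to 0.3 kg; origin at the centre of its lower edge, so its upper edge is 130 above the origin
- bottle: bystander: amber glass bottle, 56 diameter, 120 tall, loose; origin at the centre of its underside
- objective: bystander: steel microscope lens, 48 diameter, 68 tall, standing loose; origin at the centre of its underside
Not all that is in view belongs to the job. Leave any yellow look-alike of the part that bears plunger alone.

How it is judged:
By the outcome, as a careful person would: the job done as asked, in the order asked, and still so for the second after the job is handed in, with the robot touching nothing.
It also fails if it takes over 64 s, if anything falls off the work surface, if the arm or the gripper's body presses on something with over 40 N, if the wrist force passes 120 N, or if a joint passes its speed limit or range.

## Working session

There is one attempt and no reset: what is moved stays moved. The work goes in short steps, each a Python script; the robot and the scene stay as the last script left them, time stands still between calls to the robot, and variables do not carry over. Pictures are saved under pics/ and viewed, at most 12 in all, crops included, and the job is handed in when it is done.

```bash
mkdir -p pics; ls
python3 - <<'E'
from plant import robot
import cv2
for n in ["scene","side","wrist"]:
    c=robot.get_calibration(n); print(n,c)
    cv2.imwrite(f"pics/{n}0.png",robot.grab_frame(n))
a=cv2.imread("pics/scene0.png");print(robot.observe())
E
```

```text
pics
scene {'vertical_fov': 56.80821211650683, 'cx': 286.21411356797546, 'cy': 209.03758579894748, 'rvec': array([ 0.9234432 ,  2.51258444, -1.03120226]), 'tvec': array([ 0.48214458, -0.17012042,  1.2253974 ])}
side {'vertical_fov': 55.626010672133376, 'cx': 272.96203552386135, 'cy': 207.9233423592473, 'rvec': array([ 2.23421284, -0.4089522 ,  0.17140154]), 'tvec': array([-0.56149308,  0.16257408,  0.8060324 ])}
wrist {'vertical_fov': 65.70646984690485, 'cx': 280.31706243028606, 'cy': 214.58905508038737, 'rvec': array([-2.81734079e+00,  1.30302946e-03,  1.24584091e-03]), 'tvec': array([-0.59938215, -0.0409825 ,  0.38096371])}
{'time': 0.15, 'q': array([-1.24730452e+01,  5.99205304e+00,  5.53722034e+00,  8.96035952e+01,
        7.80372966e-04,  7.75271082e+01]), 'qvel': array([-0.01771946, -0.02263673,  0.0985528 , -0.04404119, -0.05408064,
       -0.12690127]), 'joint_torque': array([ 3.56894714e-03, -5.57353413e+01,  5.04006886e+01,  1.24952567e-02,
       -2.60494489e-04,  1.42527287e-05]), 'tool_pos': array([5.99825397e-01, 5.39520067e-05, 3.03286973e-01]), 'tcp_rot': array([-1.79943120e+02, -1.33810644e-02,  8.99998396e+01]), 'ft_force': array([ 0.55680567,  0.26679938, -0.27034717]), 'torque': array([ 0.04277489,  0.00938064, -0.01923359]), 'gripper_force': 0.0, 'gripper_width': 0.0854625317105942}
```

View pics/scene0.png

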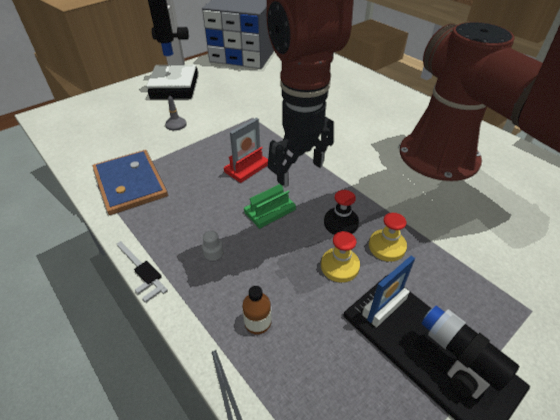

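View pics/side0.png

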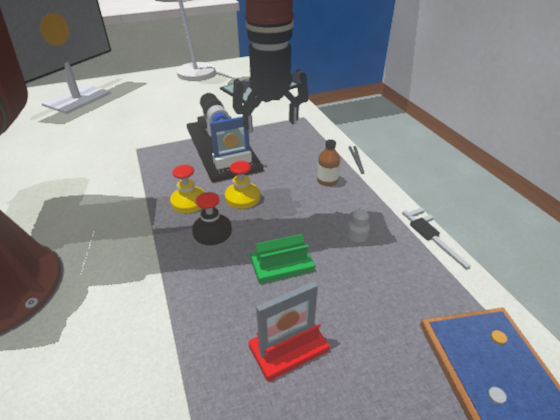

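View pics/wrist0.png

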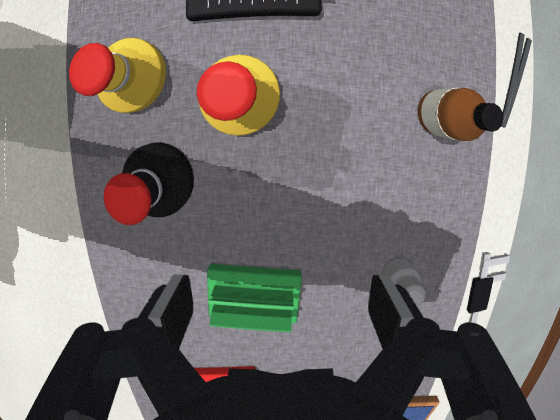

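The three views show the black release with its red head (wrist 127,199), the green stand (wrist 254,297), and the blue plate in the stage (scene 390,290; side 230,140). The red stand with the grey plate is at scene 245,150. Next, a helper file and rough positions.

```bash
cat > h.py <<'E'
import numpy as np, cv2
from plant import robot
def ray(name,uv,cal=None):
    c=cal or robot.get_calibration(name); f=210/np.tan(np.radians(c["vertical_fov"])/2)
    R=cv2.Rodrigues(c["rvec"])[0]; o=-R.T@c["tvec"]
    d=(np.atleast_2d(uv)-[c["cx"],c["cy"]])/f
    if name=="wrist":
        r=np.linalg.norm(d,axis=1,keepdims=True)+1e-12
        D=np.hstack([d/r*np.sin(r),np.cos(r)])
    else: D=np.hstack([d,np.ones((len(d),1))])
    return o,D@R
def plane(name,uv,z,cal=None):
    o,D=ray(name,uv,cal); return o+D*((z-o[2])/D[:,2:])
def project(name,P,cal):
    f=210/np.tan(np.radians(cal["vertical_fov"])/2)
    p=np.atleast_2d(P)@cv2.Rodrigues(cal["rvec"])[0].T+cal["tvec"]
    rho=np.linalg.norm(p[:,:2],axis=1,keepdims=True)
    s=np.arctan2(rho,p[:,2:])/rho if name=="wrist" else 1/p[:,2:]
    return p[:,:2]*s*f+[cal["cx"],cal["cy"]]
def down(x,y,z,yaw,**k): return robot.move_pose([x,y,z],[180,0,yaw])
def mask(img,lo,hi): return cv2.inRange(cv2.cvtColor(img,cv2.COLOR_BGR2HSV),np.array(lo),np.array(hi))
def red(img): return mask(img,(0,150,60),(7,255,255))|mask(img,(172,150,60),(180,255,255))
def blobs(m,a=60):
    return sorted([c for c in cv2.findContours(m,cv2.RETR_EXTERNAL,cv2.CHAIN_APPROX_NONE)[0] if cv2.contourArea(c)>a],key=cv2.contourArea,reverse=True)
def snap(name,f):
    cal=robot.get_calibration(name); im=robot.grab_frame(name); cv2.imwrite(f"pics/{f}.png",im); return im,cal
E
python3 - <<'E'
from h import *
np.set_printoptions(precision=4,suppress=True)
print("plunger",plane("wrist",[127,199],.1),plane("scene",[345,198],.1),plane("side",[208,201],.1))
print("green",plane("wrist",[[208,288],[299,297],[254,297]],.05),plane("scene",[270,203],.05))
print("plate top",plane("scene",[[371,299],[413,262]],.14), plane("side",[[213,121],[247,117]],.15))
print("lens tube",plane("scene",[[435,318],[500,360]],.1))
print("cheeks", plane("scene",[[370,318],[408,293]],.05))
print("grey",plane("side",[[258,303],[317,290]],.15),"bottle",plane("wrist",[489,116],.12),"obj",plane("wrist",[405,275],.068))
for y in (.25,.3,.35):
  for x in (.45,.5,.55): print(x,y,robot.ik([x,y,.4],[180,0,90]) is not None,end=' ')
E
```

```text
plunger [[0.4546 0.0055 0.1   ]] [[0.4573 0.0096 0.1   ]] [[ 0.4494 -0.0071  0.1   ]]
green [[ 0.514  -0.1183  0.05  ]
 [ 0.6214 -0.1294  0.05  ]
 [ 0.5683 -0.1294  0.05  ]] [[ 0.5753 -0.134   0.05  ]]
plate top [[0.6479 0.2467 0.14  ]
 [0.5223 0.2452 0.14  ]] [[0.5285 0.2484 0.15  ]
 [0.6167 0.2367 0.15  ]]
lens tube [[0.5646 0.3372 0.1   ]
 [0.5475 0.4548 0.1   ]]
cheeks [[0.6284 0.2466 0.05  ]
 [0.5238 0.26   0.05  ]]
grey [[ 0.4543 -0.3331  0.15  ]
 [ 0.5455 -0.3424  0.15  ]] bottle [[0.7847 0.0887 0.12  ]] obj [[ 0.7406 -0.0932  0.068 ]]
0.45 0.25 True 0.5 0.25 True 0.55 0.25 True 0.45 0.3 True 0.5 0.3 True 0.55 0.3 True 0.45 0.35 True 0.5 0.35 True 0.55 0.35 True
```

Run:
```python
from h import *
import pickle
C={}
for n,p in {"st":(.56,.18,.36),"pl":(.48,.0,.30),"gr":(.57,-.16,.30)}.items():
    down(*p,90); robot.pause(.3); im,C[n]=snap("wrist","w_"+n)
pickle.dump(C,open("cal.pkl","wb"))
print(robot.observe()["time"])
ims=[cv2.imread(f"pics/w_{n}.png") for n in C]
cv2.imwrite("pics/m.png",cv2.resize(np.vstack([np.hstack(ims[:1]),]),None,fx=1.4,fy=1.4))
cv2.imwrite("pics/m2.png",cv2.resize(np.hstack(ims[1:]),(800,300)))
```

```text
3.5833
```

View pics/m.png

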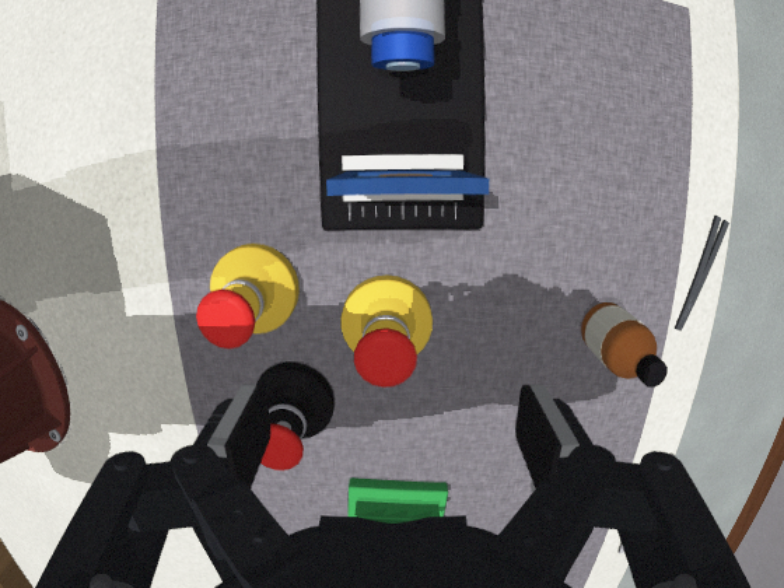

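View pics/m2.png

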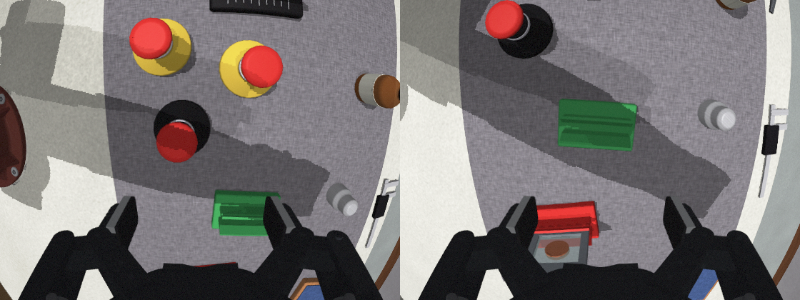

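Run:
```python
from h import *
import pickle
C=pickle.load(open("cal.pkl","rb"))
np.set_printoptions(precision=4,suppress=True)
for n in C:
    im=cv2.imread(f"pics/w_{n}.png")
    for c in blobs(red(im),300)[:4]:
        (u,v),ax,_=cv2.fitEllipse(c); print(n,"red",round(u),round(v),np.round(ax),plane("wrist",[u,v],.1,C[n]))
a=cv2.imread("pics/w_st.png")[95:170,215:365]; b=cv2.imread("pics/w_gr.png")[125:225,205:345]
cv2.imwrite("pics/c.png",np.vstack([cv2.resize(a,(700,350),interpolation=2)[:, :],np.zeros((1,700,3),np.uint8),cv2.resize(b,(700,500),interpolation=2)])[:, :])
a=cv2.resize(a,(600,300)); b=cv2.resize(b,(420,300)); cv2.imwrite("pics/c.png",np.vstack([a,np.hstack([b,np.zeros((300,180,3),np.uint8)])]))
```

```text
st red 275 255 [40. 44.] [[0.5535 0.1017 0.1   ]]
st red 161 227 [38. 43.] [[0.4238 0.1347 0.1   ]]
st red 201 320 [28. 33.] [[0.4579 0.0073 0.1   ]]
pl red 211 53 [56. 60.] [[0.4229 0.1314 0.1   ]]
pl red 366 93 [56. 59.] [[0.552  0.0984 0.1   ]]
pl red 247 199 [55. 57.] [[0.4516 0.0061 0.1   ]]
gr red 236 308 [56. 98.] [[ 0.5255 -0.2684  0.1   ]]
gr red 146 27 [49. 57.] [[0.4541 0.0019 0.1   ]]
```

View pics/c.png

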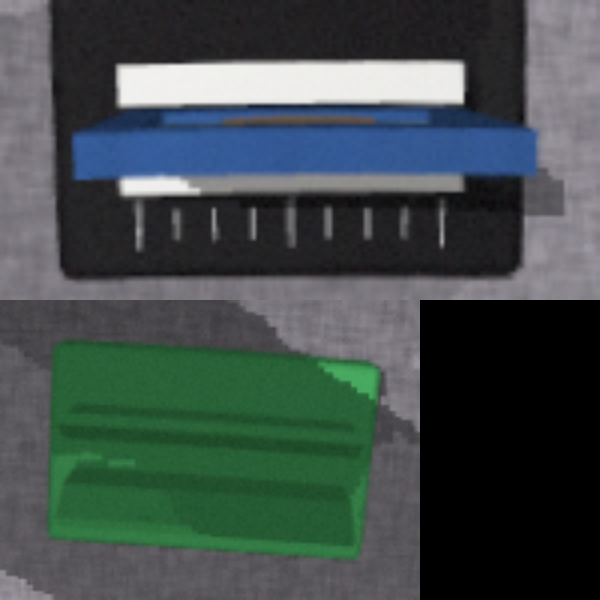

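Run:
```python
from h import *
import pickle
C=pickle.load(open("cal.pkl","rb"))
np.set_printoptions(precision=4,suppress=True)
print("cam o",ray("wrist",[0,0],C["st"])[0],ray("wrist",[0,0],C["gr"])[0])
q=np.array([[73,132],[537,128],[537,175],[73,180]])/4+[215,95]-.4
P=plane("wrist",q,.15,C["st"]);print("plate",P[:,:2],P.mean(0),np.diff(P[:2],axis=0))
q=np.array([[117,65],[463,62],[463,190],[120,195]])/4+[215,95]-.4
P=plane("wrist",q,.05,C["st"]);print("cheeks",P[:,:2],P.mean(0))
im=cv2.imread("pics/w_gr.png"); m=mask(im,(50,80,30),(80,255,255))
c=blobs(m)[0]; ap=cv2.approxPolyDP(cv2.convexHull(c),4,True)[:,0]; print("approx",ap.tolist())
q=np.array([[53,42],[381,65],[358,258],[50,237]])/3+[205,125]-.4
for z in (0.005,.01,.02):
    P=plane("wrist",q,z,C["gr"]);d=P-np.roll(P,-1,0);print("foot",z,P[:,:2].tolist(),P.mean(0),np.linalg.norm(d,axis=1),np.degrees(np.arctan2(d[:,1],d[:,0])))
ctr=P.mean(0)
```

```text
cam o [0.5603 0.2608 0.43  ] [ 0.5697 -0.0772  0.371 ]
plate [[0.5195 0.2454]
 [0.6194 0.2466]
 [0.6197 0.2363]
 [0.5192 0.235 ]] [0.5695 0.2408 0.15  ] [[0.0999 0.0012 0.    ]]
cheeks [[0.5182 0.2593]
 [0.6181 0.2603]
 [0.6189 0.2225]
 [0.5183 0.221 ]] [0.5684 0.2408 0.05  ]
approx [[223, 140], [330, 147], [324, 209], [222, 204]]
foot 0.005 [[0.504413373149892, -0.10975161687361887], [0.6282099226424083, -0.11873836754358337], [0.621983643727818, -0.1954564349461634], [0.4999739982126614, -0.1866723968291725]] [ 0.5636 -0.1527  0.005 ] [0.1241 0.077  0.1223 0.077 ] [175.848   85.3602  -4.1179 -93.3031]
foot 0.01 [[0.5053050607875937, -0.10930723090975894], [0.6274102435680889, -0.11817120036332669], [0.6212690310058249, -0.19384110942912564], [0.5009263386797174, -0.18517708297424573]] [ 0.5637 -0.1516  0.01  ] [0.1224 0.0759 0.1207 0.076 ] [175.848   85.3602  -4.1179 -93.3031]
foot 0.02 [[0.5070884360629974, -0.10841845898203907], [0.6258108854194503, -0.11703686600281332], [0.6198398055618386, -0.1906104583950501], [0.5028310196138295, -0.18218645526439214]] [ 0.5639 -0.1496  0.02  ] [0.119  0.0738 0.1173 0.0739] [175.848   85.3602  -4.1179 -93.3031]
```

Run:
```python
from h import *
import pickle
C=pickle.load(open("cal.pkl","rb"))
im=cv2.imread("pics/w_gr.png"); s=5
cr=cv2.resize(cv2.convertScaleAbs(im[125:225,205:345],alpha=1.6),None,fx=s,fy=s,interpolation=cv2.INTER_CUBIC)
cx,cy,a=.5638,-.1506,np.radians(-4.2)
R=np.array([[np.cos(a),-np.sin(a)],[np.sin(a),np.cos(a)]])
def L(y,z,col,e=.05):
    P=np.c_[(R@np.array([[-e,e],[y,y]])).T+[cx,cy],[z,z]]
    p=((project("wrist",P,C["gr"])-[205,125]+.5)*s).astype(int); cv2.line(cr,tuple(map(int,p[0])),tuple(map(int,p[1])),col,1)
for y in (-.015,.015): L(y,.061,(0,0,255))
for y in (-.023,.023): L(y,.061,(0,255,255))
for y in (-.008,.008): L(y,.02,(255,0,0))
for y in (-.0375,.0375): L(y,.015,(255,255,255),.06)
cv2.imwrite("pics/ov.png",cr)
```

```text
(no output)
```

View pics/ov.png

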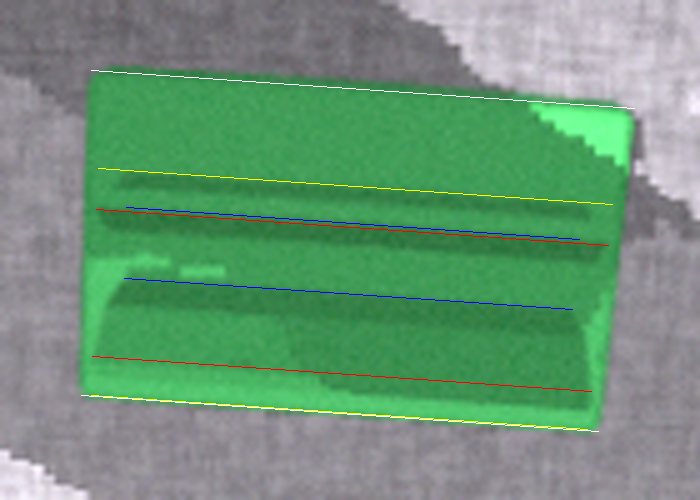

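The overlay suggests the lips sit about 2 mm lower (−y) than my foot estimate. I'll take one view from straight above the slot, where the height error cancels.

Run:
```python
from h import *
import pickle
C=pickle.load(open("cal.pkl","rb"))
down(.565,-.235,.275,90); robot.pause(.3); im,C["g2"]=snap("wrist","w_g2"); pickle.dump(C,open("cal.pkl","wb"))
cx,cy,a=.5638,-.1525,np.radians(-4.2)
p=project("wrist",[cx,cy,.06],C["g2"])[0]; print(p, ray("wrist",[0,0],C["g2"])[0])
x0,y0=int(p[0])-75,max(0,int(p[1])-55); s=5
cr=cv2.resize(cv2.convertScaleAbs(im[y0:y0+110,x0:x0+150],alpha=1.6),None,fx=s,fy=s,interpolation=cv2.INTER_CUBIC)
R=np.array([[np.cos(a),-np.sin(a)],[np.sin(a),np.cos(a)]])
def L(y,z,col,e0,e1):
    P=np.c_[(R@np.array([[e0,e1],[y,y]])).T+[cx,cy],[z,z]]
    q=((project("wrist",P,C["g2"])-[x0,y0]+.5)*s).astype(int); cv2.line(cr,tuple(map(int,q[0])),tuple(map(int,q[1])),col,1)
for y in (-.015,.015): L(y,.061,(0,0,255),-.05,0)
for y in (-.02,.02): L(y,.061,(0,255,255),-.05,0)
for y in (-.008,.008): L(y,.02,(255,0,0),-.05,0)
for y in (-.0375,.0375): L(y,.015,(255,255,255),-.06,0)
print(x0,y0); cv2.imwrite("pics/ov2.png",cr)
```

```text
[278.47158379 109.11291021] [ 0.56505176 -0.15232977  0.34608738]
203 54
```

View pics/ov2.png

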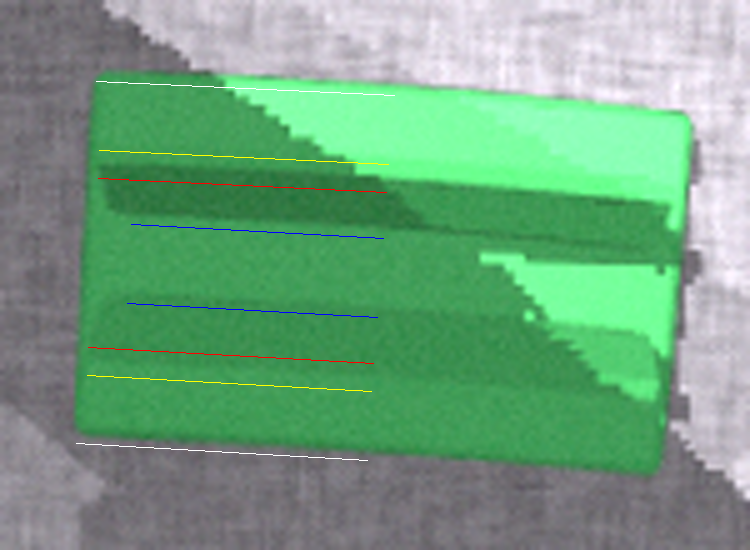

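Run:
```python
from h import *
import pickle
C=pickle.load(open("cal.pkl","rb")); np.set_printoptions(precision=4,suppress=True)
q=np.array([[95,72],[692,113],[658,473],[78,433]])/5+[203,54]-.5
for z in (.01,.015,.02):
    P=plane("wrist",q,z,C["g2"]);d=P-np.roll(P,-1,0);print(z,P.mean(0),np.linalg.norm(d,axis=1),np.degrees(np.arctan2(d[:,1],d[:,0])))
q=np.array([[110,212],[660,262],[110,298]])/5+[203,54]-.5
print("floor",plane("wrist",q,.02,C["g2"]))
im=cv2.imread("pics/w_g2.png"); p=cv2.cvtColor(im,cv2.COLOR_BGR2GRAY)[60:150,222:252]
# profile along slot normal, sheared by the slot slope
prof=[np.mean([p[r+int(round((c-15)*.06)),c] for c in range(30)]) for r in range(3,87)]
print(np.round(prof).astype(int).tolist())
```

```text
0.01 [ 0.5638 -0.1502  0.01  ] [0.1219 0.0759 0.1212 0.0758] [175.9802  85.7537  -4.1038 -93.733 ]
0.015 [ 0.5638 -0.1502  0.015 ] [0.1201 0.0748 0.1194 0.0746] [175.9802  85.7537  -4.1038 -93.733 ]
0.02 [ 0.5638 -0.1503  0.02  ] [0.1182 0.0737 0.1176 0.0735] [175.9802  85.7537  -4.1038 -93.733 ]
floor [[ 0.5102 -0.1381  0.02  ]
 [ 0.6193 -0.1483  0.02  ]
 [ 0.5099 -0.1555  0.02  ]]
[94, 89, 90, 89, 86, 76, 80, 83, 82, 79, 77, 77, 77, 78, 77, 77, 78, 78, 77, 77, 76, 75, 75, 73, 63, 58, 59, 58, 59, 59, 59, 59, 60, 60, 71, 76, 77, 77, 77, 78, 77, 77, 76, 77, 77, 77, 76, 77, 77, 75, 70, 70, 69, 69, 70, 70, 70, 70, 70, 70, 69, 69, 69, 70, 74, 77, 76, 76, 76, 76, 75, 76, 75, 75, 75, 75, 74, 69, 64, 66, 70, 68, 69, 71]
```

Run:
```python
from h import *
x,y=.453,.0055; T=robot.tip_reach; print(T)
down(x,y,.26,90)
robot.set_gripper(0.0); robot.line_to([x,y,T+.115],.1)
f0=robot.observe()["ft_force"][2]
g=robot.line_to([x,y,T+.074],.03,guard=22)
o=robot.observe(); print(g,o["tool_pos"],o["ft_force"]-[0,0,f0],o["time"])
robot.pause(1.0)
o=robot.observe(); print(o["tool_pos"],o["ft_force"][2]-f0,o["time"])
im,_=snap("side","press"); cv2.imwrite("pics/press_c.png",cv2.resize(im[140:260,140:280],None,fx=4,fy=4))
```

```text
0.0726
True [0.45311816 0.00549914 0.15279956] [-2.45048616  1.17610445  8.33104269] 8.1167
[0.45312221 0.00549731 0.15278628] 8.828733577140822 9.1167
```

View pics/press_c.png

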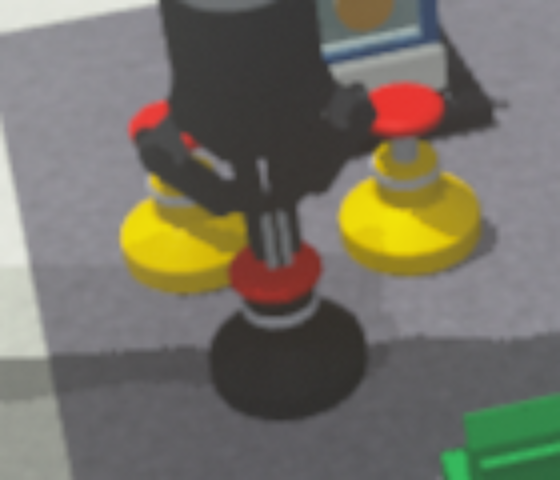

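The fingertips are centred on the red head of the black release, about 0.2 mm short of the stop, and the force is still only the spring's. I'll press a little further and hold.

Run:
```python
from h import *
x,y=.453,.0055
p=lambda: (robot.observe()["time"],robot.observe()["tool_pos"][2].round(5),robot.observe()["ft_force"][2].round(2))
z=.1526
for i in range(6):
    z-=.0008; robot.line_to([x,y,z],.02); robot.pause(.1); print(z,p())
    if robot.observe()["ft_force"][2]>25: break
robot.pause(1.3); print(p())
robot.line_to([x,y,.19],.05); print(p())
robot.set_gripper(.06)
# plate: above it
robot.line_to([x,y,.27],.2)
down(.5695,.2408,.27,.7); print(p(),robot.observe()["tool_pos"],robot.observe()["q"].round(1))
im,c=snap("wrist","w_over"); snap("side","aft"); snap("scene","aft2")
```

```text
0.15180000000000002 (9.5167, np.float64(0.1526), np.float64(12.11))
0.15100000000000002 (9.8667, np.float64(0.15252), np.float64(18.63))
0.15020000000000003 (10.2167, np.float64(0.15245), np.float64(26.02))
(11.5167, np.float64(0.15243), np.float64(26.56))
(12.4667, np.float64(0.18952), np.float64(-0.19))
(17.1583, np.float64(0.27005), np.float64(-0.32)) [0.56952105 0.24069407 0.27004627] [  10.8    8.9    5.2   86.3    0.  -169.9]
```

Run:
```python
from h import *
p=lambda: (robot.observe()["time"],robot.observe()["tool_pos"].round(4),robot.observe()["ft_force"].round(1),robot.observe()["gripper_width"].round(4),robot.observe()["gripper_force"])
x,y=.5695,.2408
down(x,y,.24,180.7); print(p(),robot.observe()["q"].round(1))
robot.set_gripper(.045)
print(robot.line_to([x,y,.182],.1,guard=10),p())
robot.set_gripper(.0); robot.pause(.2); print(p())
print(robot.line_to([x,y,.20],.04,guard=15),p())
print(robot.line_to([x,y,.29],.1),p())
cv2.imwrite("pics/held.png",np.hstack([cv2.resize(robot.grab_frame("side")[20:230,140:340],(400,420)),cv2.resize(robot.grab_frame("scene")[130:340,270:470],(400,420))]))
```

```text
Traceback (most recent call last):
AttributeError: 'float' object has no attribute 'round'
```

```bash
cat >> h.py <<'E'
def p():
    o=robot.observe(); return round(o["time"],2),o["tool_pos"].round(4).tolist(),o["ft_force"].round(1).tolist(),round(o["gripper_width"],4),round(float(o["gripper_force"]),1)
E
python3 - <<'E'
from h import *
x,y=.5695,.2408
print(p(),robot.observe()["q"].round(1))
robot.set_gripper(.045)
g=robot.line_to([x,y,.182],.1,guard=10); print(g,p())
if not g:
    robot.set_gripper(.0); robot.pause(.2); print(p())
    print(robot.line_to([x,y,.20],.04,guard=15),p())
    print(robot.line_to([x,y,.29],.1),p())
cv2.imwrite("pics/held.png",np.hstack([cv2.resize(robot.grab_frame("side")[20:230,140:340],(400,420)),cv2.resize(robot.grab_frame("scene")[130:340,270:470],(400,420))]))
E
```

```text
(19.96, [0.5695, 0.2408, 0.24], [0.1, 0.3, 0.7], 0.0599, 0.0) [10.8  9.   2.2 83.2 -0.  10.1]
False (20.99, [0.5697, 0.2408, 0.1825], [0.1, 0.2, -0.4], 0.0449, 0.0)
(21.6, [0.5699, 0.2409, 0.1829], [0.1, 0.4, 5.4], 0.009, 59.0)
False (22.2, [0.5695, 0.2408, 0.1999], [-0.4, 0.0, -1.9], 0.0094, 58.3)
False (23.25, [0.5692, 0.2407, 0.289], [0.1, -1.1, -1.8], 0.0094, 58.3)
```

View pics/held.png

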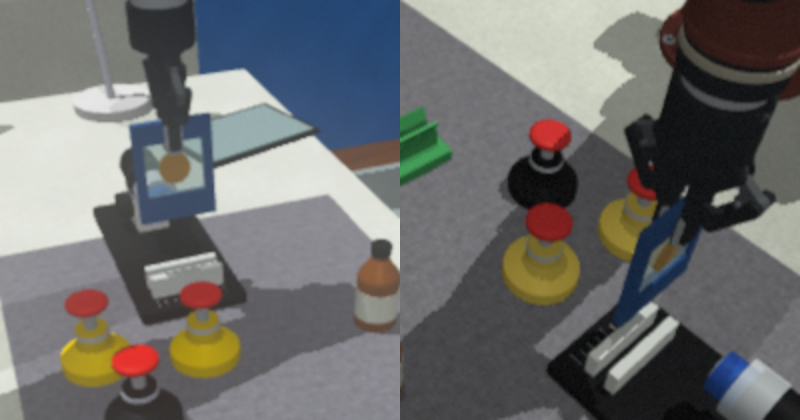

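Plate is out, held upright and square. Carrying it to the green stand.

Run:
```python
from h import *
x,y,yaw=.5638,-.1505,175.9
robot.line_to([.5695,.2408,.32],.15)
robot.line_to([x,y,.32],.15,rotation=[180,0,yaw]); print(p(),robot.observe()["tcp_rot"].round(1))
robot.line_to([x,y,.24],.12); robot.pause(.3); print(p())
cv2.imwrite("pics/pre.png",np.hstack([cv2.resize(robot.grab_frame("side")[130:300,210:370],(400,425)),cv2.resize(robot.grab_frame("scene")[90:260,190:350],(400,425))]))
g=robot.line_to([x,y,.186],.03,guard=6); robot.pause(.2); print(g,p())
```

```text
(26.46, [0.5639, -0.1501, 0.32], [-0.2, -0.2, -2.7], 0.0092, 58.3) [180.    0.  175.9]
(27.57, [0.564, -0.1506, 0.2406], [-0.1, -0.5, -2.3], 0.0094, 58.3)
False (29.82, [0.5638, -0.1505, 0.1861], [0.5, 1.2, -3.2], 0.0092, 58.3)
```

View pics/pre.png

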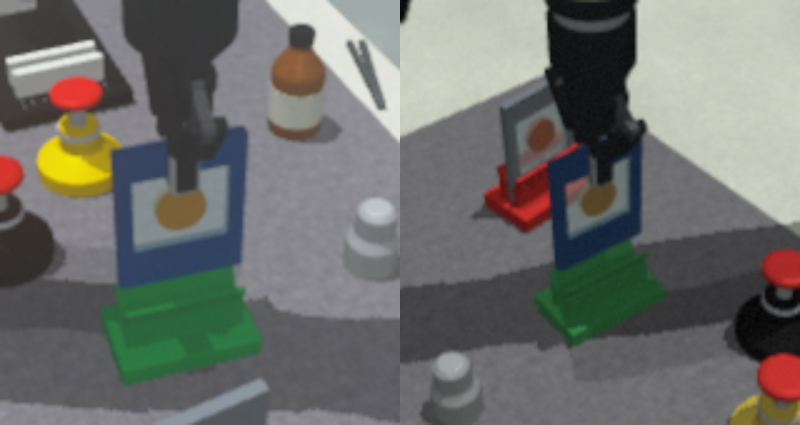

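The plate is over the slot and has entered without contact. Seating it with a guarded descent.

Run:
```python
from h import *
x,y=.5638,-.1505
g=robot.line_to([x,y,.180],.015,guard=6); robot.pause(.2); print(g,p())
if g:
    robot.set_gripper(.03); robot.pause(.2); print(p())
    robot.line_to([x,y,.26],.1); robot.line_to([x,y,.34],.2); 
    robot.line_to([.565,-.235,.34],.2,rotation=[180,0,150])
    down(.565,-.235,.31,90); robot.pause(.3)
    import pickle; im,c=snap("wrist","fin"); pickle.dump(c,open("fin.pkl","wb"))
    sc=robot.grab_frame("scene"); sd=robot.grab_frame("side")
    cv2.imwrite("pics/fin3.png",np.hstack([cv2.resize(sd[180:370,200:400],(400,380)),cv2.resize(im[20:210,180:380],(400,380))])); print(p())
```

```text
True (30.34, [0.5639, -0.1506, 0.1828], [-1.1, -0.2, 5.7], 0.0095, 59.3)
(30.88, [0.5634, -0.1503, 0.1817], [-0.9, -0.1, 0.7], 0.0298, 0.0)
(34.39, [0.565, -0.2351, 0.31], [-0.3, -0.7, -0.1], 0.0301, 0.0)
```

View pics/fin3.png

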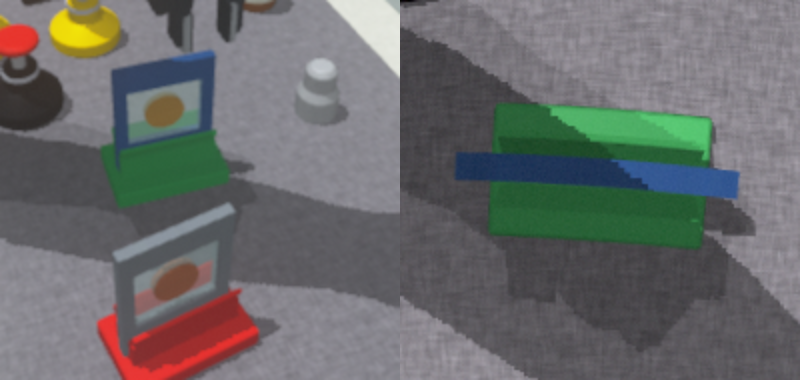

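The plate stands upright in the green stand, the grey plate is untouched and the plunger is back up. I'll do a numeric check on centring, then hand in if it passes.

Run:
```python
from h import *
import pickle
c=pickle.load(open("fin.pkl","rb"))
q=np.array([[56,153],[339,171],[337,198],[55,179]])/2+[180,20]-.25
P=plane("wrist",q,.15,c); print(P.round(4).tolist()); m=P.mean(0); print(m)
d=m[:2]-[.5638,-.1505]; a=np.radians(-4.1); u=[d@[np.cos(a),np.sin(a)],d@[-np.sin(a),np.cos(a)]]; print(u)
if abs(u[0])<.003 and abs(u[1])<.004: robot.job_done(); print("done",p())
```

```text
[[0.5138, -0.1426, 0.15], [0.6136, -0.1493, 0.15], [0.6131, -0.159, 0.15], [0.5132, -0.152, 0.15]]
[ 0.56345874 -0.1507472   0.15      ]
[np.float64(-0.0003227120642535639), np.float64(-0.00027096205770005667)]
the job is handed in; nothing more can be done
the job is handed in; nothing more can be done
```

The job is handed in: I held the plunger on its stop for over 1 s and let it back up, then moved the blue plate to the green stand, where it seated at floor height and measures within 0.5 mm of centre; the result of the judging was not shown.

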